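# Clear the length gauge and check an adapter bar

## Robot

A 7-joint arm with a two-finger parallel gripper is mounted at the origin on the work surface. World frame = base frame: x ahead of the robot, y to its left, z up, the work surface at z = 0. Lengths are in m, angles in rad, forces in N, time in s.
With the tool pointing down it reaches from about 0.4 to 0.85 m from the base axis. Payload 4.5 kg.
Tool frame: the origin (TCP) lies between the finger pads; the fingertips stand r.tip_reach ahead of it and the grasp point (between the pads) lies 3 mm ahead of it (r.tip_reach is the distance from the TCP to the fingertips, in m); z points along the fingers, y is the line along which they close (so a half turn about z gives the same grasp; the last joint's range is limited). The gripper opens to 88 mm and grips with 3 to 60 N. Pads are 18 mm wide; open, the fingers measure 123 mm over their backs; the gripper's body (75 mm by 187 mm) begins 45 mm behind the grasp point.
Start: joints at [-1.252, 0.689, -0.195, 1.565, 0.157, 0.902, -0.215], TCP at [0.176, 0.6, 0.261] pointing down, gripper open.
Joint ranges: [-3.01, 3.01], [-0.46, 2.08], [-1.47, 1.51], [0.13, 2.56], [-1, 4.14], [0.04, 2.09], [-2.66, 2.66]. Speed limits (rad/s): [2.57, 2.57, 3.14, 3.14, 3.14, 3.14, 3.14].

## Interface

Orientations are given as a unit quaternion [x, y, z, w].
In Python, from plant import r gives the robot as it stands.
- The arm moves only by the tool step_arm, never from a script. Its argument "motion" is a list of rows, each an object with "dp": the shift along the tool's x, y, z in mm, a list of three; "twist": the turn, a rotation vector about the tool's x, y, z in rad, a list of three; "hand": the opening, from -1 (shut) to 1 (fully open). In form: [{"dp": [dx, dy, dz], "twist": [rx, ry, rz], "hand": hand}, ...]. A call has 1 to 5 rows; each row is the pose to reach, as a shift and turn from the pose commanded when the call began, along the tool's axes at that moment; what a row does not reach only later rows make up. A row lasts 1/8 s, in which the tool goes at most 62.5 mm and 10.7 degrees, less where a joint would pass 70% of its speed; a pose out of reach is approached as far as the arm can. A call with a gripper value outside its range is refused whole. The fingers move at their own pace and stop on an object; "force" is the grip in N (left out, the last holds). Time passes only in rows, so rows that repeat a pose let the fingers close. It gives the time, the measured TCP pose, the force, the opening and the grip force at its end, in the units of the state.
- r.get_state(): the state, without advancing time (a new reading comes with each control period).
- r.snapshot(name): name is "scene" or "top" or "wrist"; returns a dict with "pixels" (420x560x3 uint8, red, green, blue), "depth" (420x560 float32, m along the optical axis (not along the pixel's ray), 0 where there is no reading), "fx", "fy", "cx", "cy" (pixels), "xyz" and "orientation" of the camera in the world; the wrist camera has in their place "mount" (4x4, takes a point from camera to tool coordinates, whose origin is the TCP and whose axes are the flange's). Camera axes: x right, y down, z forward; pixel columns grow to the right and rows downward; lengths in m; the calibration is good to about 2 mm. The wrist camera is an equidistant fisheye: a pixel r from the principal point sees the ray r / f radians off the axis. A picture is of the moment at which its call begins: read the wrist's pose just before it.
- r.finish_job(): hands the job in; it is judged then, once.
Trained networks look in the newest picture that a camera, given by its name, has taken for a name from the list of things; names that differ only in an ending like _2 or _b are one class to them, and where a whole thing is asked for, a point or a joint stands for the part that bears it (a point fixed in the world has none). Each returns a list of dicts, best first, with "score" (0 to 1); they miss things now and then, are a little off and sometimes report something else, mostly with a low value. They report only what shows in the picture. A call takes as long as a camera call.
- r.search_frame(camera, thing): "at" ([x, y, z] in m, in the coordinates of the camera as it stood for that picture, good to about 4 mm: the middle of the surface that is visible of it).
The state is a dict: "clock": time; "q": joint angles; "qd": joint speeds; "joint_torque": joint torques, N m; "tool_pos": TCP position; "eef_rot": TCP orientation; "contact_force": force on the tool from outside, world axes, zero at the start; "moment": the same for the moment, N m; "opening": opening from 0.0 (shut) to 1.0 (fully open); "finger_force": force on a finger pad.
Only numpy, scipy, OpenCV 4.12 (cv2) and the standard library are available. Lean on these libraries where they do the work, as an engineer would, in place of code of your own. Each camera call takes 0.05 s, during which the arm holds its last target. There are 200 camera calls.

## Task

Sensor modules were left parked on the bed of the length gauge: put every one of them into the black walled tray, then lay the loose adapter bar on the empty bed, lengthwise between the plunger and the jaw, and slide the jaw up until the bar presses the sprung plunger about half way in, and keep it there for a second without ever bottoming the plunger. Then draw the jaw right back to its open stop, and lay the bar lengthwise on the flat cork-topped board, not overhanging it. Leave everything else on the bench where it is.

Things in the scene. Friction and masses are not known exactly. Their poses are not given: they have to be found in the camera images.
- gauge: fixed length gauge: grey bed 110 (its x) x 420 (its y) x 30 mm high; white anvil block (38 mm thick, 46 mm above the bed) with the plunger at its -y end, sliding jaw at its +y end. Origin: centre of the underside, on the bench. The clear bed runs from the plunger face at y = -132 mm to the jaw face at y = +178 mm when the jaw is fully open
- jaw (a joint): white sliding jaw, 100 (x) x 30 (y) mm, 45 mm high above the bed, moved by its black knob. Value in m: 0 = fully open against its stop at the gauge's +y end, growing to 0.20 as it slides towards the plunger (gauge -y). Moves with about 1.5 N of friction and stays where it is left. Its face is 15 mm towards the plunger from the knob's axis
- jaw_knob (a point): centre of the jaw's upright black cylindrical knob, 28 mm across and 38 mm high; it stands on the jaw, from 74.5 to 112.5 mm above the bench
- plunger (a joint): sprung steel plunger in the anvil, a disc 28 mm across, on the bed's centre line 18 mm above the bed. Value in m: how far it is pressed in, 0 = free, 0.024 = bottomed; about 1 N to start, about 9.5 N at the bottom, springs back
- plunger_face (a point): centre of the plunger's face, which looks to the gauge's +y and moves with the plunger
- module1: sensor module: square aluminium housing 44 x 44 mm, 54 mm high, with a black round connector (24 mm across, 8 mm high) on top, 0.18 to 0.29 kg; starts upright on the gauge bed. Two to four are present, the others are absent (None). Origin: centre of the underside, z up, x and y square to its sides
- module2: sensor module: square aluminium housing 44 x 44 mm, 54 mm high, with a black round connector (24 mm across, 8 mm high) on top, 0.18 to 0.29 kg; starts upright on the gauge bed. Two to four are present, the others are absent (None). Origin: centre of the underside, z up, x and y square to its sides
- module3: sensor module: square aluminium housing 44 x 44 mm, 54 mm high, with a black round connector (24 mm across, 8 mm high) on top, 0.18 to 0.29 kg; starts upright on the gauge bed. Two to four are present, the others are absent (None). Origin: centre of the underside, z up, x and y square to its sides
- module4: sensor module: square aluminium housing 44 x 44 mm, 54 mm high, with a black round connector (24 mm across, 8 mm high) on top, 0.18 to 0.29 kg; starts upright on the gauge bed. Two to four are present, the others are absent (None). Origin: centre of the underside, z up, x and y square to its sides
- bar: adapter bar: plain milled aluminium bar 150 (its x) x 40 (its y) x 36 mm high, 0.28 to 0.46 kg, dark slot and two dark discs marked on top; starts on the bench between the robot and the gauge. Origin: centre of the underside
- tray: black open tray, fixed, 260 (its x) x 130 (its y) mm outside, walls 5 mm thick and 22 mm high, floor 5 mm thick. Origin: centre of the underside. Stands on one side of the gauge, left or right
- mat: flat cork-topped steel board without walls, fixed, 260 (its x) x 130 (its y) x 11 mm high (solid surface at 10 mm). Origin: centre of the underside. Stands across the gauge from the tray
- foot: steel levelling foot, disc 48 mm across with a stub, 45 mm high; not part of the job. Origin: at its middle, underside
- weight1: plain aluminium cylinder, 42 mm across, 40 mm high; not part of the job. Origin: at its middle, underside
- weight2: like weight1; not part of the job. Origin: at its middle, underside
- screwdriver: screwdriver with a green handle, lying flat; not part of the job. Origin: at its middle
- tape: roll of yellow tape lying flat, 90 mm across, 20 mm high; not part of the job. Origin: at its middle, underside
- mouse: black computer mouse, 100 x 58 x 32 mm; not part of the job. Origin: at its middle, underside

How it is judged:
On the way, in this order (a step that is already met when the one before it is completed fails the run):
1. every sensor module present lies or stands in the black tray, let go (x of module1 in the frame of tray between -0.126 and 0.126 m and y of module1 in the frame of tray between -0.061 and 0.061 m and z of each of module1, module2, module3, module4 in the frame of tray below 0.045 m and contact force between each of module1, module2, module3, module4 and the fingers below 0.1 N and x of module2 in the frame of tray between -0.126 and 0.126 m and y of module2 in the frame of tray between -0.061 and 0.061 m and x of module3 in the frame of tray between -0.126 and 0.126 m and y of module3 in the frame of tray between -0.061 and 0.061 m and x of module4 in the frame of tray between -0.126 and 0.126 m and y of module4 in the frame of tray between -0.061 and 0.061 m), for 0.2 s.
2. the bar is held between jaw and plunger, the plunger pressed in by 6 to 18 mm, for 0.5 s (value of joint plunger between 0.006 and 0.018 m and contact force between each of jaw, plunger and bar above 1 N), for 0.5 s.
At the end, for the whole second after the job is handed in: modules present are in the tray (origin inside its walls); the bar lies flat on the cork-topped board, centre within 65 mm along and 45 mm across of the board's, length within 0.3 rad of the board's; the jaw is within 8 mm of its open stop; all at rest and let go (all of step 1 and x of bar in the frame of mat between -0.065 and 0.065 m and y of bar in the frame of mat between -0.045 and 0.045 m and z of bar in the frame of mat between 0.005 and 0.016 m and angle between the x axis of bar and the x axis of mat, either way round below 0.3 rad and value of joint jaw below 0.008 m and contact force between bar and the fingers below 0.1 N and linear speed of each of module1, module2, module3, module4, bar below 0.02 m/s); the robot touches nothing.
It fails at once if the plunger is bottomed (over 22.5 mm) by squeezing the bar with the jaw (value of joint plunger above 0.0225 m and contact force between jaw and bar above 2 N).
It fails at once if a bystander is shifted by more than 50 mm (distance of any of foot, weight1, weight2, screwdriver, tape, mouse from where it was at the start of the episode above 0.05 m).
Of module1, module2, module3, module4 only 2 to 4 are there at a start; the rules pass over those that are not, and their reading is None.
At some moment in a run one of module1, module2, module3, module4, bar may be knocked a few centimetres aside while the robot is not near it.
Once in a run the grip may slacken for a moment while it holds something.
It also fails if it takes over 210 s, if anything falls off the work surface, if the arm or the gripper's body presses on something with over 40 N, if the wrist force passes 120 N, or if a joint passes its speed limit or range.

## Working session

There is one attempt and no reset: what is moved stays moved. The work goes in short steps, Python scripts to look and compute and a tool call to move; the robot and the scene stay as the last step left them, time stands still between calls to the robot, and variables do not carry over. Pictures are saved under pics/ and viewed, at most 14 in all, crops included, and the job is handed in when it is done.

Besides the shell and the picture viewer there is one more tool, called as name([rows], argument=value, ...), one row to a line, values as JSON. step_arm: Moves the arm, as the interface text tells. Its arguments: {"type":"object","properties":{"motion":{"type":"array"},"force":{"type":"number"}},"required":["motion"]}

```bash
ls; mkdir -p pics; python3 - <<'E'
from plant import r
import cv2
print(r.get_state(), r.tip_reach)
for n in("scene","top"):
    s=r.snapshot(n); cv2.imwrite(f"pics/{n}0.png",s["pixels"][:,:,::-1]); print(n,s["fx"],s["cx"],s["cy"],s["xyz"],s["orientation"])
E
```

```text
pics
{'clock': 0.0, 'q': array([-1.25223123,  0.69001019, -0.19451394,  1.5663309 ,  0.15729132,
        0.90250611, -0.21508258]), 'qd': array([ 0.00114972, -0.0003801 ,  0.00024093, -0.00021087,  0.00247248,
        0.00045323,  0.00142811]), 'joint_torque': array([ 8.57630766e-05, -5.27558434e+01, -1.26728274e+00, -1.53436589e+01,
       -5.27780713e-02,  6.38014710e-03,  1.77228699e-04]), 'tool_pos': array([0.17545939, 0.59924862, 0.25989714]), 'eef_rot': array([ 1.41854976e-01,  9.89887013e-01, -9.29252661e-04, -6.93239380e-05]), 'contact_force': array([-0.11358147, -0.13506585,  0.40513099]), 'moment': array([ 0.01194191, -0.01360753, -0.02633179]), 'finger_force': 0.0, 'opening': 1.000482317150235} 0.022
scene 405.6848990906341 272.6195621967413 210.4518565778438 [0.9153973  0.51705424 0.6677495 ] [ 0.26552684  0.88244938 -0.37362479 -0.10575023]
top 430.9894587612459 282.15588697939484 210.77135193503898 [0.46560142 0.01684778 1.04603481] [ 0.71070155 -0.69962495  0.06312199 -0.03799792]
```

View pics/top0.png

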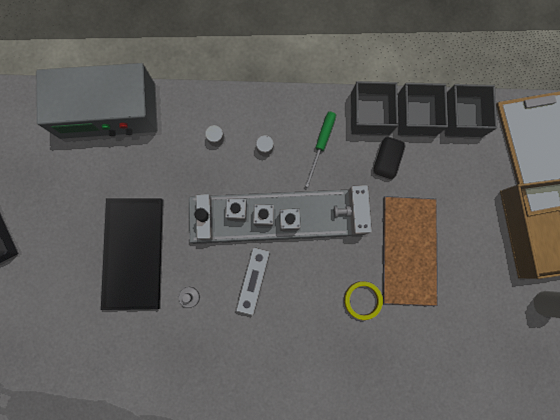

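View pics/scene0.png

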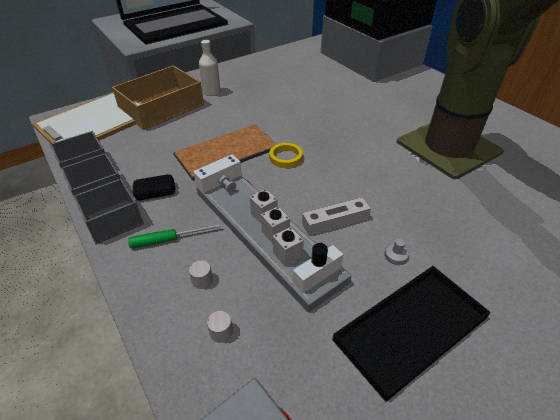

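The top view shows the tray at left (132,253), the gauge in the middle with the knob at (201,214), and three modules at (235,208), (263,214) and (290,218). The plunger is at (343,211), the bar at (252,281) and the cork board at (410,250). The foot (189,297) and tape (364,300) are nearby. The scene view agrees.

```bash
cat > h.py <<'E'
from plant import r
import numpy as np, cv2
from scipy.spatial.transform import Rotation as R
def cloud(n="top"):
    s=r.snapshot(n); d=s["depth"]; v,u=np.mgrid[:d.shape[0],:d.shape[1]]
    P=np.stack([(u-s["cx"])/s["fx"]*d,(v-s["cy"])/s["fy"]*d,d],-1)
    W=P@R.from_quat(s["orientation"]).as_matrix().T+s["xyz"]; W[d==0]=np.nan
    return s,W
def blobs(W,z0,z1,box,minn=25):
    "pieces of the surface with z in z0..z1 in box (x0,x1,y0,y1): centre, size, angle of the long side"
    m=(W[...,2]>z0)&(W[...,2]<z1)&(W[...,0]>box[0])&(W[...,0]<box[1])&(W[...,1]>box[2])&(W[...,1]<box[3])
    n,l,st,c=cv2.connectedComponentsWithStats(m.astype(np.uint8)); out=[]
    for i in range(1,n):
        if st[i,4]<minn: continue
        p=W[l==i]; q=cv2.boxPoints(cv2.minAreaRect((p[:,:2]*1000).astype(np.float32)))
        e=max(q[1]-q[0],q[2]-q[1],key=np.linalg.norm); s=min(q[1]-q[0],q[2]-q[1],key=np.linalg.norm)
        out.append((np.r_[q.mean(0),1000*np.median(p[:,2])].round(1),np.round([np.linalg.norm(e),np.linalg.norm(s)],1),round(float(np.arctan2(e[1],e[0])%np.pi),3),st[i,4],c[i].round()))
    return out
def delta(goal,yaw=None):
    "move in tool axes (mm) to TCP goal (m); yaw: wanted world direction of the tool y (mod pi); returns dp, twist"
    s=r.get_state(); M=R.from_quat(s["eef_rot"]).as_matrix()
    dp=M.T@(np.array(goal)-s["tool_pos"])*1000
    tw=None
    if yaw is not None:
        D=np.array([[0,0,0],[0,0,0],[0,0,-1.]]).T
        ys=[np.array([np.cos(a),np.sin(a),0]) for a in (yaw,yaw+np.pi)]
        tw=[]
        for y in ys:
            z=np.array([0,0,-1.]); T=np.stack([np.cross(y,z),y,z],1)
            tw.append((R.from_matrix(M.T@T)).as_rotvec().round(3).tolist())
    print("dp",dp.round(1).tolist(),"twist",tw,"q7",round(s["q"][6],2))
def show():
    s=r.get_state(); M=R.from_quat(s["eef_rot"]).as_matrix()
    print("t",round(s["clock"],2),"tcp",s["tool_pos"].round(4),"y",round(np.arctan2(M[1,1],M[0,1]),3),"tilt z",M[:,2].round(3),"open",round(s["opening"],3),"ff",round(s["finger_force"],1),"F",s["contact_force"].round(1),"q",s["q"].round(2))
E
python3 - <<'E'
from h import *
s,W=cloud()
for n,a in dict(mod=(.078,.09),knob=(.1,.12),bar=(.028,.042),jawanv=(.07,.082),bed=(.026,.034),mat=(.006,.016)).items():
    print(n)
    for b in blobs(W,*a,(.2,.75,-.5,.55),40): print("  ",*b)
# tray rim
print("rim",*blobs(W,.015,.028,(.2,.75,.2,.6),20),sep="\n ")
show()
E
```

```text
mod
   [610.1  88.5  84.9] [44.1 43. ] 0.018 298 [236. 208.]
   [597.8  25.4  84.8] [43.9 42.9] 0.018 305 [263. 214.]
   [588.3 -34.5  85. ] [44.  43.8] 0.086 297 [290. 218.]
knob
   [590.6 161.2 113.1] [26.  25.6] 1.587 135 [201. 214.]
bar
   [ 731.6 -274.7   32.4] [52.4 51.5] 1.238 370 [388. 165.]
   [601.6   5.9  31.1] [391.1 110.3] 1.634 4981 [278. 216.]
   [448.2  47.3  36.8] [150.   40.2] 2.902 1131 [253. 281.]
jawanv
   [ 615.  -198.5   76.7] [110.2  39.5] 0.059 789 [361. 209.]
   [591.5 161.6  75. ] [100.   30.7] 0.071 459 [204. 216.]
bed
   [ 730.3 -274.3   31.4] [54.6 51.4] 1.298 309 [387. 166.]
   [601.4   9.5  30.8] [384.6 111. ] 1.635 4940 [277. 216.]
mat
   [ 525.8 -331.5   11.9] [260.5 133.8] 3.105 5613 [410. 251.]
   [532.4 336.6   7.2] [204.  117.6] 0.024 1418 [133. 235.]
   [443.5 360.5   7.3] [111.6  83.6] 0.194 524 [118. 284.]
   [407.3 189.7  13.9] [46.1 33.6] 3.137 96 [193. 296.]
   [409.4 302.    7.1] [31.9 20.8] 0.814 54 [145. 295.]
   [389.5 326.9   7.3] [48.5  9.3] 1.583 43 [132. 304.]
rim
 (array([508.6, 333. ,  21.8]), array([259.6, 132.1], dtype=float32), 0.025, np.int32(970), array([130., 254.]))
 (array([407.6, 210.1,  16.9]), array([41.2, 18.9], dtype=float32), 3.094, np.int32(64), array([183., 296.]))
t 0.15 tcp [0.1755 0.5994 0.2601] y 1.286 tilt z [-0.    -0.001 -1.   ] open 0.999 ff 0.0 F [-0.  -0.   0.3] q [-1.25  0.69 -0.19  1.57  0.16  0.9  -0.22]
```

```bash
python3 - <<'E'
from h import *
delta([.610,.0885,.20],.04)
E
```

```text
dp [-560.5, -368.2, 60.7] twist [[-0.001, 0.001, 1.246], [-0.001, -0.001, -1.895]] q7 -0.22
```

step_arm([
  {"dp": [-60,-38,0],"twist": [0,0,0.17],"hand": 0.4},
  {"dp": [-115,-75,0],"twist": [0,0,0.35],"hand": 0.4},
  {"dp": [-170,-112,0],"twist": [0,0,0.52],"hand": 0.4},
  {"dp": [-225,-150,0],"twist": [0,0,0.7],"hand": 0.4},
  {"dp": [-280,-185,0],"twist": [0,0,0.87],"hand": 0.4},
], force=30)

```text
clock: 0.78
tool_pos: [0.3782, 0.3595, 0.2607]
eef_rot: [0.548, 0.836, 0.0, -0.0]
contact_force: [0.7, 0.3, -0.5]
opening: 0.701
finger_force: 0.0
```

```bash
python3 - <<'E'
from h import *
show();delta([.610,.0885,.20],.04)
E
```

```text
t 0.78 tcp [0.3782 0.3595 0.2607] y 0.411 tilt z [ 0.  0. -1.] open 0.701 ff 0.0 F [ 0.7  0.3 -0.5] q [-0.86  0.55  0.02  1.88 -0.02  0.71 -0.42]
dp [-341.0, 104.3, 60.7] twist [[0.0, -0.0, 0.371], [0.0, 0.0, -2.771]] q7 -0.42
```

step_arm([
  {"dp": [-60,18,0],"twist": [0,0,0.14],"hand": 0.6},
  {"dp": [-119,36,0],"twist": [0,0,0.27],"hand": 0.6},
  {"dp": [-178,54,10],"twist": [0,0,0.34],"hand": 0.6},
  {"dp": [-237,72,30],"twist": [0,0,0.34],"hand": 0.6},
  {"dp": [-280,88,45],"twist": [0,0,0.34],"hand": 0.6},
])

```text
clock: 1.4
tool_pos: [0.572, 0.138, 0.2149]
eef_rot: [0.68, 0.733, -0.0, 0.0]
contact_force: [0.4, 0.8, -0.4]
opening: 0.801
finger_force: 0.0
```

step_arm([
  {"dp": [0,0,0],"twist": [0,0,0],"hand": 0.6},
  {"dp": [0,0,0],"twist": [0,0,0],"hand": 0.6},
])

```text
clock: 1.65
tool_pos: [0.5702, 0.1415, 0.2155]
eef_rot: [0.679, 0.734, -0.0, -0.001]
contact_force: [0.3, 0.6, -0.1]
opening: 0.803
finger_force: 0.0
```

```bash
python3 - <<'E'
from h import *
show()
s,W=cloud()
for b in blobs(W,.078,.09,(.5,.7,-.5,.55),30): print("  ",*b)
delta([.610,.0885,.066],.03)
E
```

```text
t 1.65 tcp [0.5702 0.1415 0.2155] y 0.077 tilt z [-0.001  0.001 -1.   ] open 0.803 ff 0.0 F [ 0.3  0.6 -0.1] q [-0.36  0.7   0.07  1.74 -0.07  0.71 -0.18]
   [ 649.9 -186.9   78.9] [19.9 16.4] 1.784 36 [356. 193.]
   [ 645.8 -207.3   79.4] [23.  13.5] 0.119 32 [365. 194.]
   [610.2  88.6  84.7] [44.4 43. ] 0.018 296 [236. 208.]
   [597.7  25.4  85. ] [43.8 42.9] 0.017 305 [263. 214.]
   [ 598.2 -197.6   78.9] [54.6 26.1] 0.214 69 [360. 216.]
   [588.3 -34.5  84.9] [44.1 43.9] 0.088 294 [290. 218.]
dp [-57.0, 35.8, 149.7] twist [[-0.001, -0.001, 0.048], [0.002, -0.001, -3.093]] q7 -0.18
```

step_arm([
  {"dp": [-46,29,20],"twist": [0,0,0.05],"hand": 0.6},
  {"dp": [-57,36,60],"twist": [0,0,0.05],"hand": 0.6},
  {"dp": [-57,36,110],"twist": [0,0,0.05],"hand": 0.6},
  {"dp": [-57,36,149.5],"twist": [0,0,0.05],"hand": 0.6},
  {"dp": [-57,36,149.5],"twist": [0,0,0.05],"hand": 0.6},
])

```text
clock: 2.33
tool_pos: [0.6083, 0.0884, 0.0641]
eef_rot: [0.697, 0.717, -0.002, -0.002]
contact_force: [0.4, 0.2, 0.5]
opening: 0.8
finger_force: 0.0
```

step_arm([
  {"dp": [0,0,0],"twist": [0,0,0],"hand": -0.2},
  {"dp": [0,0,0],"twist": [0,0,0],"hand": -0.2},
  {"dp": [0,0,0],"twist": [0,0,0],"hand": -0.2},
  {"dp": [0,0,0],"twist": [0,0,0],"hand": -0.2},
])

```text
clock: 2.82
tool_pos: [0.6107, 0.0866, 0.0677]
eef_rot: [0.698, 0.716, -0.0, -0.0]
contact_force: [-3.9, 0.0, 7.9]
opening: 0.494
finger_force: 30.0
```

```bash
python3 - <<'E'
from h import *
show()
E
```

```text
t 2.83 tcp [0.6107 0.0866 0.0677] y 0.026 tilt z [-0.  0. -1.] open 0.494 ff 30.0 F [-3.9  0.   7.9] q [-0.24  0.95  0.05  1.72 -0.09  0.48 -0.11]
```

step_arm([
  {"dp": [0,0,-50],"twist": [0,0,0],"hand": -0.6},
  {"dp": [0,0,-110],"twist": [0,0,0],"hand": -0.6},
  {"dp": [30,-3,-130],"twist": [0,0,0],"hand": -0.6},
  {"dp": [85,-9,-130],"twist": [0,0,0],"hand": -0.6},
  {"dp": [140,-14,-130],"twist": [0,0,0],"hand": -0.6},
])

```text
clock: 3.45
tool_pos: [0.5937, 0.2273, 0.1973]
eef_rot: [0.698, 0.716, 0.001, 0.0]
contact_force: [0.3, 0.9, -1.3]
opening: 0.497
finger_force: 30.0
```

step_arm([
  {"dp": [50,-4,0],"twist": [0,0,0],"hand": -0.6},
  {"dp": [100,-8,0],"twist": [0,0,0],"hand": -0.6},
  {"dp": [129,-11,20],"twist": [0,0,0],"hand": -0.6},
  {"dp": [129,-11,50],"twist": [0,0,0],"hand": -0.6},
  {"dp": [129,-11,50],"twist": [0,0,0],"hand": -0.6},
])

```text
clock: 4.08
tool_pos: [0.5773, 0.354, 0.1441]
eef_rot: [0.698, 0.716, -0.003, -0.001]
contact_force: [0.3, -0.5, -1.4]
opening: 0.493
finger_force: 30.0
```

```bash
python3 - <<'E'
from h import *
show(); delta([.578,.355,.045],.025)
E
```

```text
t 4.08 tcp [0.5773 0.354  0.1441] y 0.027 tilt z [-0.004 -0.003 -1.   ] open 0.493 ff 30.0 F [ 0.3 -0.5 -1.4] q [-0.68  0.9   0.12  1.49 -0.13  0.76 -0.48]
dp [1.2, 1.2, 99.1] twist [[-0.004, 0.003, 0.002], [-0.004, -0.007, -3.14]] q7 -0.48
```

step_arm([
  {"dp": [1,1,50],"twist": [0,0,0],"hand": -0.6},
  {"dp": [1,1,90],"twist": [0,0,0],"hand": -0.6},
  {"dp": [1,1,101],"twist": [0,0,0],"hand": -0.6},
  {"dp": [1,1,101],"twist": [0,0,0],"hand": -0.6},
  {"dp": [1,1,101],"twist": [0,0,0],"hand": -0.6},
])

```text
clock: 4.7
tool_pos: [0.5817, 0.3564, 0.0476]
eef_rot: [0.698, 0.716, 0.002, 0.001]
contact_force: [0.1, -0.4, -2.3]
opening: 0.496
finger_force: 30.0
```

step_arm([
  {"dp": [0,0,0],"twist": [0,0,0],"hand": 0.36},
  {"dp": [0,0,0],"twist": [0,0,0],"hand": 0.36},
  {"dp": [0,0,-30],"twist": [0,0,0],"hand": 0.36},
  {"dp": [0,0,-90],"twist": [0,0,0],"hand": 0.36},
  {"dp": [0,0,-150],"twist": [0,0,0],"hand": 0.36},
])

```text
clock: 5.32
tool_pos: [0.58, 0.3558, 0.1971]
eef_rot: [0.698, 0.716, 0.0, -0.0]
contact_force: [0.6, 0.5, -0.3]
opening: 0.678
finger_force: 0.0
```

```bash
python3 - <<'E'
from h import *
show()
s,W=cloud()
for b in blobs(W,.078,.09,(.5,.7,-.15,.15),30): print("  ",*b)
print(*blobs(W,.05,.064,(.38,.65,.25,.42),30))
delta([.598,.0254,.066],.03)
E
```

```text
t 5.33 tcp [0.58   0.3558 0.1971] y 0.026 tilt z [ 0.  0. -1.] open 0.678 ff 0.0 F [ 0.6  0.5 -0.3] q [-0.68  0.84  0.13  1.45 -0.13  0.86 -0.49]
   [597.8  25.5  84.7] [43.9 43. ] 0.016 307 [263. 214.]
   [588.5 -34.5  84.6] [44.5 43.6] 0.088 294 [290. 219.]
(array([583.8, 357.8,  59.5]), array([44.6, 44.4], dtype=float32), 0.027, np.int32(312), array([118., 219.]))
dp [-333.9, 3.3, 137.9] twist [[0.013, -0.008, -0.004], [-0.012, -0.02, 3.137]] q7 -0.49
```

step_arm([
  {"dp": [-60,0,0],"twist": [0,0,0],"hand": 0.5},
  {"dp": [-120,1,0],"twist": [0,0,0],"hand": 0.5},
  {"dp": [-180,2,0],"twist": [0,0,0],"hand": 0.5},
  {"dp": [-240,2,0],"twist": [0,0,0],"hand": 0.5},
  {"dp": [-290,3,0],"twist": [0,0,0],"hand": 0.5},
])

```text
clock: 6.0
tool_pos: [0.5908, 0.0631, 0.1957]
eef_rot: [0.698, 0.716, 0.0, 0.001]
contact_force: [0.6, 0.1, 0.3]
opening: 0.751
finger_force: 0.0
```

step_arm([
  {"dp": [-42,0,20],"twist": [0,0,0],"hand": 0.5},
  {"dp": [-42,0,50],"twist": [0,0,0],"hand": 0.5},
  {"dp": [-42,0,70],"twist": [0,0,0],"hand": 0.5},
  {"dp": [-42,0,70],"twist": [0,0,0],"hand": 0.5},
])

```text
clock: 6.5
tool_pos: [0.5909, 0.0239, 0.1242]
eef_rot: [0.698, 0.716, -0.001, -0.001]
contact_force: [-1.0, -0.2, 0.1]
opening: 0.747
finger_force: 0.0
```

```bash
python3 - <<'E'
from h import *
show()
delta([.598,.0254,.066],.03)
E
```

```text
t 6.5 tcp [0.5909 0.0239 0.1242] y 0.026 tilt z [-0.002 -0.    -1.   ] open 0.747 ff 0.0 F [-1.  -0.2  0.1] q [-0.15  0.83  0.05  1.78 -0.07  0.53 -0.03]
dp [1.3, 7.3, 58.2] twist [[-0.002, -0.0, -0.004], [-0.0, 0.004, 3.137]] q7 -0.03
```

step_arm([
  {"dp": [1.5,7,20],"twist": [0,0,0],"hand": 0.5},
  {"dp": [1.5,7,45],"twist": [0,0,0],"hand": 0.5},
  {"dp": [1.5,7,58],"twist": [0,0,0],"hand": 0.5},
  {"dp": [1.5,7,58],"twist": [0,0,0],"hand": 0.5},
  {"dp": [1.5,7,58],"twist": [0,0,0],"hand": -0.6},
])

```text
clock: 7.12
tool_pos: [0.5994, 0.0257, 0.0682]
eef_rot: [0.698, 0.716, 0.001, 0.001]
contact_force: [0.2, 0.2, 0.2]
opening: 0.662
finger_force: 0.0
```

step_arm([
  {"dp": [0,0,0],"twist": [0,0,0],"hand": -0.6},
  {"dp": [0,0,0],"twist": [0,0,0],"hand": -0.6},
  {"dp": [0,0,0],"twist": [0,0,0],"hand": -0.6},
  {"dp": [0,0,-60],"twist": [0,0,0],"hand": -0.6},
  {"dp": [0,0,-120],"twist": [0,0,0],"hand": -0.6},
])

```text
clock: 7.75
tool_pos: [0.5985, 0.0257, 0.1879]
eef_rot: [0.698, 0.716, -0.0, -0.0]
contact_force: [0.3, -0.3, -2.0]
opening: 0.497
finger_force: 30.0
```

```bash
python3 - <<'E'
from h import *
show()
delta([.509,.313,.20],.025)
E
```

```text
t 7.75 tcp [0.5985 0.0257 0.1879] y 0.026 tilt z [-0.001  0.    -1.   ] open 0.497 ff 30.0 F [ 0.3 -0.3 -2. ] q [-0.16  0.75  0.06  1.72 -0.07  0.67 -0.03]
dp [289.5, -82.0, -12.0] twist [[-0.001, -0.0, 0.001], [0.0, -0.002, -3.14]] q7 -0.03
```

step_arm([
  {"dp": [57,-16,-8],"twist": [0,0,0],"hand": -0.6},
  {"dp": [114,-32,-8],"twist": [0,0,0],"hand": -0.6},
  {"dp": [171,-48,-8],"twist": [0,0,0],"hand": -0.6},
  {"dp": [228,-64,-8],"twist": [0,0,0],"hand": -0.6},
  {"dp": [285,-80,-8],"twist": [0,0,0],"hand": -0.6},
])

```text
clock: 8.38
tool_pos: [0.5108, 0.3105, 0.1953]
eef_rot: [0.698, 0.716, 0.0, 0.0]
contact_force: [1.7, 0.8, -1.3]
opening: 0.496
finger_force: 30.0
```

step_arm([
  {"dp": [4.5,-2,30],"twist": [0,0,0],"hand": -0.6},
  {"dp": [4.5,-2,85],"twist": [0,0,0],"hand": -0.6},
  {"dp": [4.5,-2,120],"twist": [0,0,0],"hand": -0.6},
  {"dp": [4.5,-2,130],"twist": [0,0,0],"hand": -0.6},
  {"dp": [4.5,-2,130],"twist": [0,0,0],"hand": -0.6},
])

```text
clock: 9.0
tool_pos: [0.5095, 0.313, 0.0654]
eef_rot: [0.698, 0.716, 0.0, 0.0]
contact_force: [0.1, -0.6, -1.0]
opening: 0.494
finger_force: 30.0
```

```bash
python3 - <<'E'
from h import *
show()
delta([.509,.313,.046],.025)
E
```

```text
t 9.0 tcp [0.5095 0.313  0.0654] y 0.026 tilt z [ 0.  0. -1.] open 0.494 ff 30.0 F [ 0.1 -0.6 -1. ] q [-0.67  0.94  0.08  1.78 -0.16  0.43 -0.45]
dp [-0.0, -0.5, 19.4] twist [[0.0, -0.0, 0.001], [0.0, 0.001, -3.141]] q7 -0.45
```

step_arm([
  {"dp": [0,0,19],"twist": [0,0,0],"hand": -0.6},
  {"dp": [0,0,20],"twist": [0,0,0],"hand": -0.6},
  {"dp": [0,0,20],"twist": [0,0,0],"hand": 0.4},
  {"dp": [0,0,20],"twist": [0,0,0],"hand": 0.4},
  {"dp": [0,0,20],"twist": [0,0,0],"hand": 0.4},
])

```text
clock: 9.62
tool_pos: [0.5095, 0.3131, 0.0457]
eef_rot: [0.698, 0.716, 0.001, 0.0]
contact_force: [0.1, -0.4, -0.1]
opening: 0.703
finger_force: 0.0
```

step_arm([
  {"dp": [0,0,-50],"twist": [0,0,0],"hand": 0.4},
  {"dp": [0,0,-110],"twist": [0,0,0],"hand": 0.4},
  {"dp": [-30,10,-145],"twist": [0,0,0],"hand": 0.4},
  {"dp": [-80,25,-145],"twist": [0,0,0],"hand": 0.5},
  {"dp": [-80,25,-145],"twist": [0,0,0],"hand": 0.5},
])

```text
clock: 10.25
tool_pos: [0.5384, 0.2276, 0.1914]
eef_rot: [0.701, 0.713, -0.0, 0.002]
contact_force: [-0.3, -0.0, -0.6]
opening: 0.747
finger_force: 0.0
```

```bash
python3 - <<'E'
from h import *
show()
s,W=cloud()
for b in blobs(W,.078,.09,(.5,.7,-.15,.15),30): print("  ",*b)
print(*blobs(W,.05,.064,(.38,.65,.25,.42),30))
delta([.5885,-.0345,.19],.07)
E
```

```text
t 10.25 tcp [0.5384 0.2276 0.1914] y 0.018 tilt z [ 0.003 -0.003 -1.   ] open 0.747 ff 0.0 F [-0.3 -0.  -0.6] q [-0.55  0.73  0.11  1.77 -0.12  0.65 -0.35]
   [588.2 -34.5  84.9] [43.8 43.7] 0.078 295 [290. 218.]

dp [-266.5, 45.7, 1.1] twist [[0.001, 0.001, -0.049], [0.001, -0.001, 3.093]] q7 -0.35
```

step_arm([
  {"dp": [-60,10,0],"twist": [0,0,-0.05],"hand": 0.5},
  {"dp": [-120,20,0],"twist": [0,0,-0.05],"hand": 0.5},
  {"dp": [-180,31,0],"twist": [0,0,-0.05],"hand": 0.5},
  {"dp": [-235,41,10],"twist": [0,0,-0.05],"hand": 0.5},
  {"dp": [-266,46,50],"twist": [0,0,-0.05],"hand": 0.5},
])

```text
clock: 10.92
tool_pos: [0.5917, -0.0335, 0.1414]
eef_rot: [0.68, 0.733, 0.002, 0.002]
contact_force: [-0.4, 0.2, -0.7]
opening: 0.75
finger_force: 0.0
```

step_arm([
  {"dp": [0,0,20],"twist": [0,0,0],"hand": 0.5},
  {"dp": [0,0,20],"twist": [0,0,0],"hand": 0.5},
])

```text
clock: 11.18
tool_pos: [0.5881, -0.0296, 0.1185]
eef_rot: [0.679, 0.734, -0.001, -0.002]
contact_force: [0.1, 0.3, -0.0]
opening: 0.748
finger_force: 0.0
```

```bash
python3 - <<'E'
from h import *
show()
s,W=cloud()
print(*blobs(W,.05,.064,(.38,.65,.25,.42),30),sep="\n")
print(*blobs(W,.028,.042,(.3,.53,-.1,.2),100),sep="\n")
delta([.5885,-.0345,.066],.07)
E
```

```text
t 11.18 tcp [ 0.5881 -0.0296  0.1185] y 0.077 tilt z [-0.004  0.001 -1.   ] open 0.748 ff 0.0 F [ 0.1  0.3 -0. ] q [-0.04  0.84  0.02  1.79 -0.04  0.51  0.09]
(array([583.7, 357.9,  59.6]), array([45.4, 44.3], dtype=float32), 1.583, np.int32(316), array([118., 219.]))
(array([510.5, 312.2,  59.5]), array([44. , 40.9], dtype=float32), 1.593, np.int32(301), array([136., 251.]))
(array([490.3,  43.3,  36.8]), array([69.3, 37.1], dtype=float32), 0.019, np.int32(370), array([257., 262.]))
dp [-5.2, -0.8, 53.7] twist [[-0.001, -0.001, 0.008], [0.002, -0.002, -3.134]] q7 0.09
```

step_arm([
  {"dp": [-5,-1,20],"twist": [0,0,0],"hand": 0.5},
  {"dp": [-5,-1,45],"twist": [0,0,0],"hand": 0.5},
  {"dp": [-5,-1,53],"twist": [0,0,0],"hand": 0.5},
  {"dp": [-5,-1,53],"twist": [0,0,0],"hand": 0.5},
  {"dp": [-5,-1,53],"twist": [0,0,0],"hand": -0.6},
])

```text
clock: 11.85
tool_pos: [0.5894, -0.0358, 0.0683]
eef_rot: [0.68, 0.734, 0.001, 0.001]
contact_force: [-0.7, 0.7, -0.3]
opening: 0.662
finger_force: 0.0
```

step_arm([
  {"dp": [0,0,0],"twist": [0,0,0],"hand": -0.6},
  {"dp": [0,0,0],"twist": [0,0,0],"hand": -0.6},
  {"dp": [0,0,0],"twist": [0,0,0],"hand": -0.6},
  {"dp": [0,0,-60],"twist": [0,0,0],"hand": -0.6},
  {"dp": [0,0,-125],"twist": [0,0,0],"hand": -0.6},
])

```text
clock: 12.48
tool_pos: [0.5879, -0.0361, 0.19]
eef_rot: [0.68, 0.733, -0.001, -0.001]
contact_force: [1.0, -0.6, -1.9]
opening: 0.495
finger_force: 30.0
```

```bash
python3 - <<'E'
from h import *
show()
delta([.438,.343,.20],.025)
E
```

```text
t 12.47 tcp [ 0.5879 -0.0361  0.19  ] y 0.076 tilt z [-0.002  0.    -1.   ] open 0.495 ff 30.0 F [ 1.  -0.6 -1.9] q [-0.04  0.73  0.03  1.75 -0.03  0.66  0.09]
dp [389.4, -120.7, -9.6] twist [[-0.002, -0.0, 0.051], [0.0, -0.004, -3.09]] q7 0.09
```

step_arm([
  {"dp": [57,-18,-8],"twist": [0,0,0.01],"hand": -0.6},
  {"dp": [114,-35,-8],"twist": [0,0,0.02],"hand": -0.6},
  {"dp": [171,-53,-8],"twist": [0,0,0.03],"hand": -0.6},
  {"dp": [228,-71,-8],"twist": [0,0,0.04],"hand": -0.6},
  {"dp": [285,-88,-8],"twist": [0,0,0.05],"hand": -0.6},
])

```text
clock: 13.1
tool_pos: [0.4783, 0.243, 0.1977]
eef_rot: [0.698, 0.716, 0.0, -0.0]
contact_force: [0.5, -0.1, -2.4]
opening: 0.494
finger_force: 30.0
```

step_arm([
  {"dp": [52,-20,0],"twist": [0,0,0],"hand": -0.6},
  {"dp": [103,-38,10],"twist": [0,0,0],"hand": -0.6},
  {"dp": [103,-38,60],"twist": [0,0,0],"hand": -0.6},
  {"dp": [103,-38,110],"twist": [0,0,0],"hand": -0.6},
  {"dp": [103,-38,120],"twist": [0,0,0],"hand": -0.6},
])

```text
clock: 13.72
tool_pos: [0.4366, 0.3421, 0.075]
eef_rot: [0.698, 0.716, -0.003, -0.0]
contact_force: [-0.9, -0.3, -2.0]
opening: 0.495
finger_force: 30.0
```

step_arm([
  {"dp": [0,0,0],"twist": [0,0,0],"hand": -0.6},
])

```text
clock: 13.85
tool_pos: [0.4389, 0.3432, 0.078]
eef_rot: [0.698, 0.716, 0.0, 0.0]
contact_force: [0.5, 0.2, -1.7]
opening: 0.497
finger_force: 30.0
```

```bash
python3 - <<'E'
from h import *
show()
delta([.438,.346,.046],.025)
E
```

```text
t 13.85 tcp [0.4389 0.3432 0.078 ] y 0.025 tilt z [ 0. -0. -1.] open 0.497 ff 30.0 F [ 0.5  0.2 -1.7] q [-0.8   0.89  0.08  1.91 -0.19  0.36 -0.54]
dp [2.8, -0.8, 32.0] twist [[0.0, 0.0, 0.0], [-0.0, 0.0, -3.141]] q7 -0.54
```

step_arm([
  {"dp": [3,-1,25],"twist": [0,0,0],"hand": -0.6},
  {"dp": [3,-1,32],"twist": [0,0,0],"hand": -0.6},
  {"dp": [3,-1,32],"twist": [0,0,0],"hand": 0.4},
  {"dp": [3,-1,32],"twist": [0,0,0],"hand": 0.4},
  {"dp": [3,-1,32],"twist": [0,0,0],"hand": 0.4},
])

```text
clock: 14.48
tool_pos: [0.438, 0.3466, 0.0467]
eef_rot: [0.698, 0.716, 0.001, 0.0]
contact_force: [0.4, 0.2, 0.2]
opening: 0.699
finger_force: 0.0
```

step_arm([
  {"dp": [0,0,-50],"twist": [0,0,0],"hand": 0.4},
  {"dp": [0,0,-110],"twist": [0,0,0],"hand": 0.4},
  {"dp": [0,0,-150],"twist": [0,0,0],"hand": 0.4},
  {"dp": [0,0,-150],"twist": [0,0,0],"hand": 0.4},
])

```text
clock: 14.98
tool_pos: [0.4392, 0.3474, 0.1993]
eef_rot: [0.698, 0.716, 0.004, 0.0]
contact_force: [0.3, -0.6, -0.3]
opening: 0.7
finger_force: 0.0
```

```bash
python3 - <<'E'
from h import *
show()
s,W=cloud()
cv2.imwrite("pics/top1.png",s["pixels"][:,:,::-1])
print(*blobs(W,.045,.07,(.38,.65,.25,.42),30),sep="\n")
print("bar",*blobs(W,.028,.042,(.3,.53,-.1,.25),100),sep="\n")
print("mod",*blobs(W,.078,.09,(.5,.7,-.15,.15),30),sep="\n")
print("bed",*blobs(W,.024,.034,(.5,.7,-.25,.25),200),sep="\n")
print("knob",*blobs(W,.1,.12,(.5,.7,0,.25),30),sep="\n")
E
```

```text
t 14.97 tcp [0.4392 0.3474 0.1993] y 0.026 tilt z [ 0.006  0.005 -1.   ] open 0.7 ff 0.0 F [ 0.3 -0.6 -0.3] q [-0.84  0.69  0.15  1.84 -0.16  0.61 -0.57]
(array([583.7, 357.5,  59.9]), array([44.4, 44.2], dtype=float32), 0.03, np.int32(411), array([118., 219.]))
(array([510.6, 312.4,  60.2]), array([44.8, 41.4], dtype=float32), 1.602, np.int32(398), array([136., 251.]))
(array([439.7, 347.4,  59.7]), array([45.2, 42.3], dtype=float32), 1.584, np.int32(425), array([118., 282.]))
bar
(array([448. ,  47.3,  36.8]), array([150.4,  40.1], dtype=float32), 2.902, np.int32(1139), array([253., 281.]))
mod
bed
(array([601.4,   9.8,  30.8]), array([384.2, 111.4], dtype=float32), 1.635, np.int32(6217), array([275., 215.]))
knob
(array([590.6, 161.4, 113. ]), array([26. , 25.8], dtype=float32), 0.021, np.int32(136), array([201., 214.]))
```

```bash
python3 - <<'E'
from h import *
s,W=cloud()
a=1.634; ey=np.array([np.cos(a),np.sin(a)]); ex=np.array([np.sin(a),-np.cos(a)])
o=np.array([.603,-.0079])
G=np.stack([(W[...,:2]-o)@ex,(W[...,:2]-o)@ey,W[...,2]],-1)*1000
m=(abs(G[...,0])<70)&(abs(G[...,1])<240)
b=G[m&(G[...,2]>26)&(G[...,2]<33.5)]; print("bed x",np.percentile(b[:,0],[.5,99.5]),"y",np.percentile(b[:,1],[.2,99.8]))
p=G[m&(abs(G[...,0])<16)&(G[...,1]<-100)&(G[...,1]>-165)&(G[...,2]>45)&(G[...,2]<68)]; print("plunger",p.shape,p[:,0].min(),p[:,0].max(),np.percentile(p[:,1],[1,50,99]),p[:,2].max())
for z0,z1,y0,y1,n in((71,78,100,240,"jaw"),(72,82,-240,-150,"anvil")):
    q=G[m&(G[...,2]>z0)&(G[...,2]<z1)&(G[...,1]>y0)&(G[...,1]<y1)]; print(n,np.percentile(q[:,0],[1,99]),np.percentile(q[:,1],[1,99]))
delta([.448,.0473,.12],1.331)
E
```

```text
bed x [-55.22281975  53.87714956] y [-172.69922691  208.69262199]
plunger (119, 3) -13.013953272472532 11.421929289475322 [-164.64156726 -147.33160483 -132.16247156] 66.70394902298393
jaw [-49.44999145  48.63257593] [155.06093569 185.02784021]
anvil [-54.3833764   53.64840834] [-209.51375039 -172.08666188]
dp [-299.2, 2.9, 75.8] twist [[0.001, -0.0, -1.305], [-0.0, -0.001, 1.837]] q7 -0.57
```

step_arm([
  {"dp": [-55,1,0],"twist": [0,0,-0.18],"hand": 0.6},
  {"dp": [-110,1,0],"twist": [0,0,-0.36],"hand": 0.6},
  {"dp": [-165,2,10],"twist": [0,0,-0.54],"hand": 0.6},
  {"dp": [-220,2,20],"twist": [0,0,-0.72],"hand": 0.6},
  {"dp": [-270,3,30],"twist": [0,0,-0.9],"hand": 0.6},
])

```text
clock: 15.7
tool_pos: [0.4462, 0.0744, 0.1642]
eef_rot: [0.314, 0.949, -0.001, -0.001]
contact_force: [0.9, -0.7, 0.1]
opening: 0.798
finger_force: 0.0
```

step_arm([
  {"dp": [0,0,20],"twist": [0,0,-0.18],"hand": 0.6},
  {"dp": [0,0,40],"twist": [0,0,-0.36],"hand": 0.6},
  {"dp": [0,0,40],"twist": [0,0,-0.4],"hand": 0.6},
  {"dp": [0,0,40],"twist": [0,0,-0.4],"hand": 0.6},
])

```text
clock: 16.2
tool_pos: [0.4471, 0.0766, 0.1255]
eef_rot: [0.123, 0.992, -0.0, -0.001]
contact_force: [-0.3, 0.5, -0.2]
opening: 0.8
finger_force: 0.0
```

```bash
python3 - <<'E'
from h import *
show()
delta([.448,.0473,.028],1.331)
s=r.snapshot("wrist"); cv2.imwrite("pics/w1.png",s["pixels"][:,:,::-1])
E
```

```text
t 16.2 tcp [0.4471 0.0766 0.1255] y 1.324 tilt z [-0.001  0.    -1.   ] open 0.8 ff 0.0 F [-0.3  0.5 -0.2] q [-0.16  0.73 -0.17  2.18  0.46  0.26  0.59]
dp [-8.2, -28.2, 97.5] twist [[-0.0, -0.001, -0.007], [-0.002, 0.0, 3.135]] q7 0.59
```

View pics/w1.png

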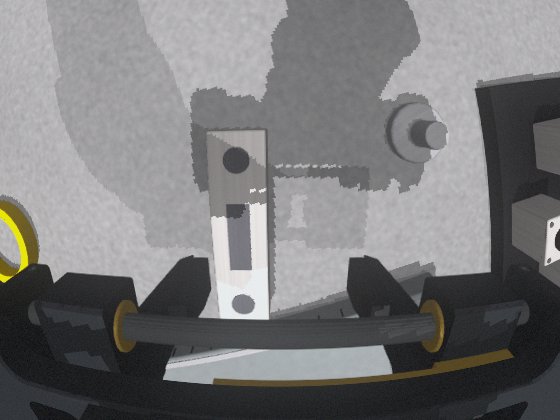

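The wrist view shows the bar at (238,225), between the fingers but offset to the left, and the foot well clear at (430,132). I'll shift across and go down.

step_arm([
  {"dp": [-8,-28,10],"twist": [0,0,-0.007],"hand": 0.6},
  {"dp": [-8,-28,40],"twist": [0,0,-0.007],"hand": 0.6},
  {"dp": [-8,-28,75],"twist": [0,0,-0.007],"hand": 0.6},
  {"dp": [-8,-28,97],"twist": [0,0,-0.007],"hand": 0.6},
  {"dp": [-8,-28,97],"twist": [0,0,-0.007],"hand": 0.6},
])

```text
clock: 16.88
tool_pos: [0.4489, 0.0467, 0.0383]
eef_rot: [0.119, 0.993, -0.003, -0.004]
contact_force: [0.1, 0.1, 0.0]
opening: 0.801
finger_force: 0.0
```

step_arm([
  {"dp": [0,0,0],"twist": [0,0,0],"hand": -0.6},
  {"dp": [0,0,0],"twist": [0,0,0],"hand": -0.6},
  {"dp": [0,0,0],"twist": [0,0,0],"hand": -0.6},
  {"dp": [0,0,0],"twist": [0,0,0],"hand": -0.6},
  {"dp": [0,0,0],"twist": [0,0,0],"hand": -0.6},
], force=40)

```text
clock: 17.5
tool_pos: [0.4488, 0.0468, 0.0388]
eef_rot: [0.118, 0.993, -0.002, -0.004]
contact_force: [1.6, 1.5, 5.2]
opening: 0.449
finger_force: 40.0
```

```bash
python3 - <<'E'
from h import *
show()
g=lambda x,y:np.array([.603,-.0079])+np.array([.998,.0632])*x+np.array([-.0632,.998])*y
c=g(-.0006,-.049);print(c)
delta([*c,.15],.0632)
E
```

```text
t 17.5 tcp [0.4488 0.0468 0.0388] y 1.333 tilt z [-0.009 -0.003 -1.   ] open 0.449 ff 40.0 F [1.6 1.5 5.2] q [-0.17  0.92 -0.07  2.21  1.18  0.06 -0.06]
[ 0.605498   -0.05683992]
dp [-175.8, -64.5, -112.2] twist [[-0.009, -0.003, 1.27], [0.003, -0.01, -1.871]] q7 -0.06
```

step_arm([
  {"dp": [0,0,-40],"twist": [0,0,0],"hand": -0.6},
  {"dp": [0,0,-90],"twist": [0,0,0],"hand": -0.6},
  {"dp": [-30,-10,-130],"twist": [0,0,0.1],"hand": -0.6},
  {"dp": [-75,-28,-130],"twist": [0,0,0.25],"hand": -0.6},
  {"dp": [-75,-28,-130],"twist": [0,0,0.25],"hand": -0.6},
])

```text
clock: 18.12
tool_pos: [0.5183, -0.002, 0.1676]
eef_rot: [0.245, 0.969, -0.004, -0.003]
contact_force: [-1.1, 0.2, -3.3]
opening: 0.45
finger_force: 40.0
```

```bash
python3 - <<'E'
from h import *
show()
delta([.6055,-.0568,.15],.0632)
E
```

```text
t 18.12 tcp [ 0.5183 -0.002   0.1676] y 1.075 tilt z [-0.008 -0.007 -1.   ] open 0.45 ff 40.0 F [-1.1  0.2 -3.3] q [ 0.27  0.76 -0.6   1.95  0.69  0.66  0.3 ]
dp [-102.9, -6.6, 17.3] twist [[-0.011, 0.001, 1.012], [-0.001, -0.013, -2.129]] q7 0.3
```

step_arm([
  {"dp": [-20,-1,0],"twist": [0,0,0.17],"hand": -0.6},
  {"dp": [-40,-3,0],"twist": [0,0,0.34],"hand": -0.6},
  {"dp": [-60,-4,0],"twist": [-0.005,0,0.51],"hand": -0.6},
  {"dp": [-80,-5,0],"twist": [-0.005,0,0.68],"hand": -0.6},
  {"dp": [-102,-6,0],"twist": [-0.01,0,0.85],"hand": -0.6},
])

```text
clock: 18.75
tool_pos: [0.6018, -0.0509, 0.1659]
eef_rot: [0.621, 0.783, -0.001, -0.003]
contact_force: [0.1, 0.1, -3.5]
opening: 0.452
finger_force: 40.0
```

step_arm([
  {"dp": [0,0,0],"twist": [0,0,0.16],"hand": -0.6},
  {"dp": [0,0,0],"twist": [0,0,0.16],"hand": -0.6},
  {"dp": [0,0,0],"twist": [0,0,0.16],"hand": -0.6},
])

```text
clock: 19.12
tool_pos: [0.6021, -0.0505, 0.1666]
eef_rot: [0.679, 0.734, -0.001, -0.002]
contact_force: [0.3, 0.1, -4.2]
opening: 0.444
finger_force: 40.0
```

```bash
python3 - <<'E'
from h import *
show()
s=r.snapshot("scene"); cv2.imwrite("pics/s2.png",s["pixels"][:,:,::-1])
s,W=cloud()
print(*[b for b in blobs(W,.11,.19,(.5,.7,-.2,.1),50)],sep="\n")
delta([.6055,-.0568,.071],.0632)
E
```

```text
t 19.12 tcp [ 0.6021 -0.0505  0.1666] y 0.077 tilt z [-0.005  0.002 -1.   ] open 0.444 ff 40.0 F [ 0.3  0.1 -4.2] q [ 0.21  0.8  -0.36  1.7   0.4   0.71 -0.28]
(array([599.8,   1.1, 164.3]), array([50.6, 40.2], dtype=float32), 1.649, np.int32(504), array([275., 208.]))
dp [-6.5, 2.7, 95.9] twist [[-0.003, -0.002, 0.013], [0.003, -0.005, -3.129]] q7 -0.28
```

View pics/s2.png

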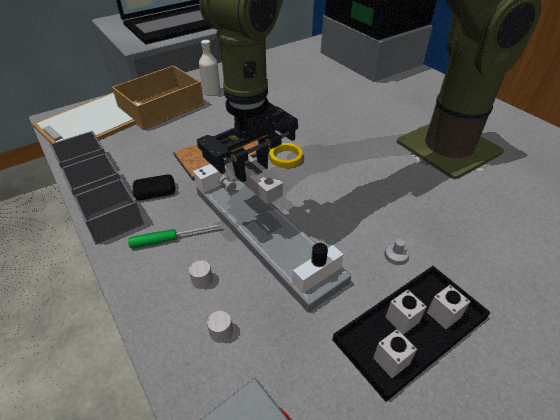

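The scene view shows the bar held level above the bed, next to the plunger at (268,188). All three modules stand in the tray, around (405,310), (450,300) and (395,350). I'll lower the bar.

step_arm([
  {"dp": [-6,1,30],"twist": [0,0,0.013],"hand": -0.6},
  {"dp": [-6,1,60],"twist": [0,0,0.013],"hand": -0.6},
  {"dp": [-6,1,85],"twist": [0,0,0.013],"hand": -0.6},
  {"dp": [-6,1,93],"twist": [0,0,0.013],"hand": -0.6},
  {"dp": [-6,1,95],"twist": [0,0,0.013],"hand": -0.6},
])

```text
clock: 19.85
tool_pos: [0.6046, -0.0567, 0.0723]
eef_rot: [0.685, 0.728, -0.0, -0.001]
contact_force: [1.2, 0.1, -3.8]
opening: 0.45
finger_force: 40.0
```

step_arm([
  {"dp": [0,0,1],"twist": [0,0,0],"hand": -0.6},
  {"dp": [0,0,1],"twist": [0,0,0],"hand": -0.6},
])

```text
clock: 20.1
tool_pos: [0.6051, -0.0568, 0.0721]
eef_rot: [0.685, 0.728, 0.0, -0.001]
contact_force: [0.4, -0.1, -3.7]
opening: 0.446
finger_force: 40.0
```

```bash
python3 - <<'E'
from h import *
show()
E
```

```text
t 20.1 tcp [ 0.6051 -0.0568  0.0721] y 0.061 tilt z [-0.001  0.002 -1.   ] open 0.446 ff 40.0 F [ 0.4 -0.1 -3.7] q [ 0.18  0.94 -0.29  1.74  0.46  0.53 -0.34]
```

step_arm([
  {"dp": [0,0,2],"twist": [0,0,0],"hand": -0.6},
  {"dp": [0,0,3],"twist": [0,0,0],"hand": -0.6},
  {"dp": [0,0,3],"twist": [0,0,0],"hand": 0.4},
  {"dp": [0,0,3],"twist": [0,0,0],"hand": 0.4},
  {"dp": [0,0,3],"twist": [0,0,0],"hand": 0.4},
])

```text
clock: 20.72
tool_pos: [0.6047, -0.0567, 0.0684]
eef_rot: [0.685, 0.728, -0.0, -0.001]
contact_force: [-0.8, 0.7, 0.1]
opening: 0.697
finger_force: 0.0
```

step_arm([
  {"dp": [0,0,-30],"twist": [0,0,0],"hand": 0.4},
  {"dp": [0,0,-80],"twist": [0,0,0],"hand": 0.4},
  {"dp": [50,0,-100],"twist": [0,0,0],"hand": 0.4},
  {"dp": [110,0,-100],"twist": [0,0,0],"hand": 0.4},
  {"dp": [160,0,-100],"twist": [0,0,0],"hand": 0.4},
])

```text
clock: 21.35
tool_pos: [0.595, 0.1053, 0.1692]
eef_rot: [0.685, 0.728, 0.001, -0.001]
contact_force: [-0.3, -0.2, 0.4]
opening: 0.701
finger_force: 0.0
```

```bash
python3 - <<'E'
from h import *
show()
s,W=cloud()
print("bar",*blobs(W,.06,.071,(.5,.7,-.15,.1),50),sep="\n")
print("knob",*blobs(W,.1,.12,(.5,.7,.1,.25),30),sep="\n")
delta([.5918,.1613,.15],.0632)
E
```

```text
t 21.35 tcp [0.595  0.1053 0.1692] y 0.061 tilt z [-0.001  0.003 -1.   ] open 0.701 ff 0.0 F [-0.3 -0.2  0.4] q [-0.06  0.79 -0.33  1.71  0.36  0.7  -0.52]
bar
(array([607. , -58.6,  67.1]), array([142.1,  40.6], dtype=float32), 1.622, np.int32(911), array([304., 211.]))
knob
dp [45.5, 1.3, 20.1] twist [[-0.0, -0.011, 0.008], [0.018, -0.0, -3.133]] q7 -0.52
```

step_arm([
  {"dp": [45,1,20],"twist": [0,0,0],"hand": 0.4},
  {"dp": [56,1,30],"twist": [0,0,0],"hand": 0.4},
  {"dp": [56,1,55],"twist": [0,0,0],"hand": 0.4},
  {"dp": [56,1,68],"twist": [0,0,0],"hand": 0.4},
  {"dp": [56,1,68],"twist": [0,0,0],"hand": 0.4},
])

```text
clock: 22.02
tool_pos: [0.5921, 0.1574, 0.0997]
eef_rot: [0.686, 0.728, -0.001, -0.001]
contact_force: [-0.2, -0.5, -0.2]
opening: 0.697
finger_force: 0.0
```

step_arm([
  {"dp": [0,0,1],"twist": [0,0,0],"hand": -0.9},
  {"dp": [0,0,1],"twist": [0,0,0],"hand": -0.9},
  {"dp": [0,0,1],"twist": [0,0,0],"hand": -0.9},
  {"dp": [0,0,1],"twist": [0,0,0],"hand": -0.9},
  {"dp": [0,0,1],"twist": [0,0,0],"hand": -0.9},
], force=50)

```text
clock: 22.65
tool_pos: [0.5902, 0.1586, 0.0999]
eef_rot: [0.685, 0.728, -0.002, -0.002]
contact_force: [-5.5, 0.5, 4.6]
opening: 0.301
finger_force: 50.0
```

```bash
cat >> h.py <<'E'
def gy():
    "gauge x, y of the TCP in mm"
    d=r.get_state()["tool_pos"][:2]-[.603,-.0079]; print("gauge TCP",(np.array([[.998,.0632],[-.0632,.998]])@d*1000).round(1))
E
python3 - <<'E'
from h import *
show(); gy()
E
```

```text
t 22.65 tcp [0.5902 0.1586 0.0999] y 0.061 tilt z [-0.007  0.    -1.   ] open 0.301 ff 50.0 F [-5.5  0.5  4.6] q [-0.18  0.9  -0.28  1.72  0.39  0.59 -0.63]
gauge TCP [ -2.2 167. ]
```

step_arm([
  {"dp": [-20,0,0],"twist": [0,0,0],"hand": -0.9},
  {"dp": [-45,0,0],"twist": [0,0,0],"hand": -0.9},
  {"dp": [-70,0,0],"twist": [0,0,0],"hand": -0.9},
  {"dp": [-95,0,0],"twist": [0,0,0],"hand": -0.9},
  {"dp": [-115,0,0],"twist": [0,0,0],"hand": -0.9},
])

```text
clock: 23.28
tool_pos: [0.5975, 0.0442, 0.0999]
eef_rot: [0.685, 0.728, -0.001, -0.003]
contact_force: [-4.8, 1.5, 5.5]
opening: 0.303
finger_force: 50.0
```

step_arm([
  {"dp": [0,0,0],"twist": [0,0,0],"hand": -0.9},
])

```text
clock: 23.4
tool_pos: [0.5977, 0.0409, 0.0999]
eef_rot: [0.686, 0.727, -0.003, -0.002]
contact_force: [-4.3, -2.2, 5.7]
opening: 0.302
finger_force: 50.0
```

```bash
python3 - <<'E'
from h import *
show(); gy()
s,W=cloud("scene"); cv2.imwrite("pics/s3.png",s["pixels"][:,:,::-1])
o=np.array([.603,-.0079]); d=W[...,:2]-o
G=np.stack([d@[.998,.0632],d@[-.0632,.998],W[...,2]],-1)*1000
m=(G[...,2]>71)&(G[...,2]<77)&(abs(G[...,0])<50)&(G[...,1]>0)&(G[...,1]<200)
print("jaw top y",np.percentile(G[m][:,1],[1,50,99]))
m=(G[...,2]>62)&(G[...,2]<68)&(abs(G[...,0])<25)&(G[...,1]>-130)&(G[...,1]<60)
print("bar top y",np.percentile(G[m][:,1],[.5,50,99.5]),np.percentile(G[m][:,0],[2,98]))
E
```

```text
t 23.4 tcp [0.5977 0.0409 0.0999] y 0.058 tilt z [-0.006 -0.002 -1.   ] open 0.302 ff 50.0 F [-4.3 -2.2  5.7] q [ 0.02  0.89 -0.3   1.75  0.43  0.57 -0.48]
gauge TCP [-2.2 49. ]
jaw top y [40.4442376  60.17278358 69.92595658]
bar top y [-120.63755599 -103.53612602   27.52768714] [-17.52059493  21.13456195]
```

View pics/s3.png

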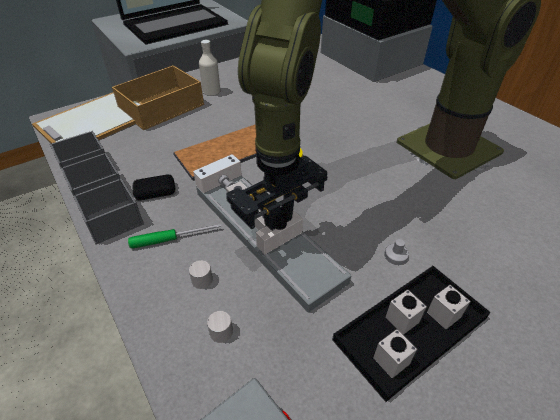

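The scene view shows the jaw gripped at (283,240), following the gripper towards the bar. The bar lies on the bed and the plunger is at (238,184).

step_arm([
  {"dp": [-8,0,0],"twist": [0,0,0],"hand": -0.9},
  {"dp": [-14,0,0],"twist": [0,0,0],"hand": -0.9},
  {"dp": [-20,0,0],"twist": [0,0,0],"hand": -0.9},
  {"dp": [-25,0,0],"twist": [0,0,0],"hand": -0.9},
  {"dp": [-25,0,0],"twist": [0,0,0],"hand": -0.9},
])

```text
clock: 24.08
tool_pos: [0.599, 0.0205, 0.0999]
eef_rot: [0.685, 0.729, -0.001, -0.003]
contact_force: [-5.5, 2.8, 5.7]
opening: 0.304
finger_force: 50.0
```

```bash
cat >> h.py <<'E'
def jawbar():
    show(); gy()
    for n in ("scene","top"):
        s,W=cloud(n); d=W[...,:2]-np.array([.603,-.0079])
        G=np.stack([d@[.998,.0632],d@[-.0632,.998],W[...,2]],-1)*1000
        for k,z0,z1,w,a,b in (("jaw",71,77,50,-25,205),("bar",62,68,25,-165,40)):
            m=(G[...,2]>z0)&(G[...,2]<z1)&(abs(G[...,0])<w)&(G[...,1]>a)&(G[...,1]<b)
            if m.sum()>20: print(n,k,m.sum(),np.percentile(G[m][:,1],[.5,50,99.5]).round(1),np.percentile(G[m][:,0],[2,98]).round(1))
    return s
E
python3 - <<'E'
from h import *
jawbar()
E
```

```text
t 24.07 tcp [0.599  0.0205 0.0999] y 0.062 tilt z [-0.006  0.003 -1.   ] open 0.304 ff 50.0 F [-5.5  2.8  5.7] q [ 0.06  0.89 -0.31  1.75  0.44  0.57 -0.45]
gauge TCP [-2.1 28.6]
scene jaw 333 [19.4 39.9 50. ] [-48.   48.8]
scene bar 103 [-132.3  -19.6   11. ] [-15.6  21.6]
top jaw 31 [28.1 36.5 43.5] [-49.1 -37.3]
```

step_arm([
  {"dp": [-5,0,0],"twist": [0,0,0],"hand": -0.9},
  {"dp": [-10,0,0],"twist": [0,0,0],"hand": -0.9},
  {"dp": [-10,0,0],"twist": [0,0,0],"hand": -0.9},
  {"dp": [-10,0,0],"twist": [0,0,0],"hand": -0.9},
])

```text
clock: 24.68
tool_pos: [0.5995, 0.0127, 0.0999]
eef_rot: [0.684, 0.729, 0.0, -0.004]
contact_force: [-6.0, 5.9, 5.8]
opening: 0.306
finger_force: 50.0
```

```bash
python3 - <<'E'
from h import *
jawbar()
E
```

```text
t 24.68 tcp [0.5995 0.0127 0.0999] y 0.063 tilt z [-0.006  0.006 -1.   ] open 0.306 ff 50.0 F [-6.   5.9  5.8] q [ 0.08  0.89 -0.31  1.75  0.44  0.57 -0.44]
gauge TCP [-2.2 20.7]
scene jaw 324 [11.3 32.3 42.1] [-47.4  49.2]
scene bar 99 [-139.2  -24.7   40. ] [-16.7  21.5]
top jaw 47 [12.5 25.2 34.4] [-49.6 -37.8]
```

step_arm([
  {"dp": [-4,0,0],"twist": [0,0,0],"hand": -0.9},
  {"dp": [-7,0,0],"twist": [0,0,0],"hand": -0.9},
  {"dp": [-7,0,0],"twist": [0,0,0],"hand": -0.9},
  {"dp": [-7,0,0],"twist": [0,0,0],"hand": -0.9},
  {"dp": [-7,0,0],"twist": [0,0,0],"hand": -0.9},
])

```text
clock: 25.4
tool_pos: [0.5999, 0.0074, 0.0999]
eef_rot: [0.684, 0.729, 0.001, -0.005]
contact_force: [-7.1, 9.2, 5.3]
opening: 0.305
finger_force: 50.0
```

```bash
python3 - <<'E'
from h import *
s=jawbar()
w=r.snapshot("scene")["pixels"][140:280,170:350]
cv2.imwrite("pics/s4.png",cv2.resize(w,None,fx=4,fy=4)[:,:,::-1])
E
```

```text
t 25.4 tcp [0.5999 0.0074 0.0999] y 0.064 tilt z [-0.006  0.008 -1.   ] open 0.305 ff 50.0 F [-7.1  9.2  5.3] q [ 0.09  0.89 -0.31  1.75  0.44  0.57 -0.43]
gauge TCP [-2.2 15.4]
scene jaw 328 [ 6.  26.7 36.7] [-48.4  48.9]
scene bar 122 [-142.1  -24.5   36.7] [-20.3  21.7]
top jaw 46 [ 5.  16.2 27.7] [-49.9 -37.9]
```

View pics/s4.png

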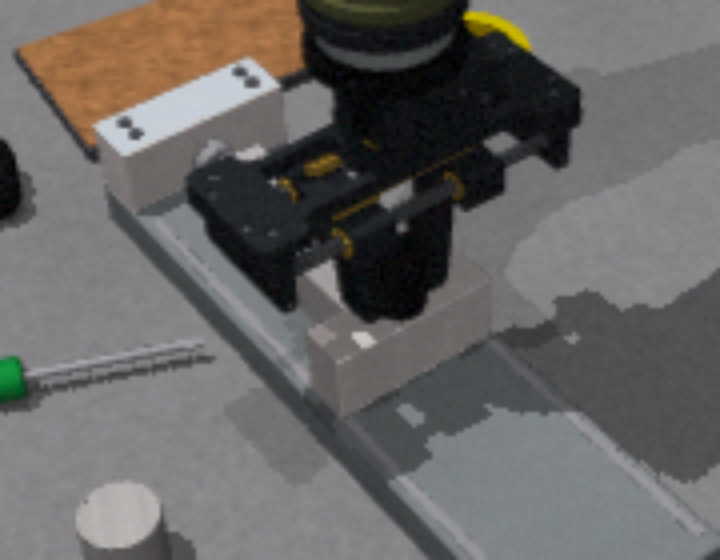

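The crop shows the jaw at (400,340) pressed up to the bar, with the plunger partly in near (212,150). Geometry gives about 12 mm and the force agrees, so I'll hold here.

step_arm([
  {"dp": [0,0,0],"twist": [0,0,0],"hand": -0.9},
  {"dp": [0,0,0],"twist": [0,0,0],"hand": -0.9},
  {"dp": [0,0,0],"twist": [0,0,0],"hand": -0.9},
  {"dp": [0,0,0],"twist": [0,0,0],"hand": -0.9},
  {"dp": [0,0,0],"twist": [0,0,0],"hand": -0.9},
])

```text
clock: 26.18
tool_pos: [0.5999, 0.0074, 0.0999]
eef_rot: [0.684, 0.729, 0.001, -0.005]
contact_force: [-6.0, 8.0, 5.3]
opening: 0.306
finger_force: 50.0
```

step_arm([
  {"dp": [0,0,0],"twist": [0,0,0],"hand": -0.9},
  {"dp": [0,0,0],"twist": [0,0,0],"hand": -0.9},
  {"dp": [0,0,0],"twist": [0,0,0],"hand": -0.9},
  {"dp": [0,0,0],"twist": [0,0,0],"hand": -0.9},
  {"dp": [0,0,0],"twist": [0,0,0],"hand": -0.9},
])

```text
clock: 26.8
tool_pos: [0.5999, 0.0074, 0.0999]
eef_rot: [0.684, 0.729, 0.001, -0.005]
contact_force: [-5.1, 8.7, 5.6]
opening: 0.302
finger_force: 50.0
```

```bash
python3 - <<'E'
from h import *
jawbar()
E
```

```text
t 26.8 tcp [0.5999 0.0074 0.0999] y 0.064 tilt z [-0.005  0.008 -1.   ] open 0.302 ff 50.0 F [-5.1  8.7  5.6] q [ 0.09  0.89 -0.31  1.75  0.44  0.57 -0.43]
gauge TCP [-2.1 15.5]
scene jaw 331 [ 6.8 26.9 36.7] [-47.7  49. ]
scene bar 130 [-142.4  -24.8   36.6] [-20.5  22. ]
top jaw 51 [ 4.9 18.3 27.7] [-49.8 -37.9]
```

step_arm([
  {"dp": [30,0,0],"twist": [0,0,0],"hand": -0.9},
  {"dp": [65,0,0],"twist": [0,0,0],"hand": -0.9},
  {"dp": [100,0,0],"twist": [0,0,0],"hand": -0.9},
  {"dp": [135,0,0],"twist": [0,0,0],"hand": -0.9},
  {"dp": [160,0,0],"twist": [0,0,0],"hand": -0.9},
])

```text
clock: 27.52
tool_pos: [0.59, 0.1618, 0.0999]
eef_rot: [0.685, 0.728, -0.003, -0.002]
contact_force: [-5.1, -3.8, 5.7]
opening: 0.306
finger_force: 50.0
```

step_arm([
  {"dp": [6,0,0],"twist": [0,0,0],"hand": -0.9},
  {"dp": [12,0,0],"twist": [0,0,0],"hand": -0.9},
  {"dp": [16,0,0],"twist": [0,0,0],"hand": -0.9},
  {"dp": [16,0,0],"twist": [0,0,0],"hand": -0.9},
])

```text
clock: 28.02
tool_pos: [0.589, 0.177, 0.0999]
eef_rot: [0.685, 0.728, -0.002, -0.002]
contact_force: [-5.6, -1.0, 6.4]
opening: 0.307
finger_force: 50.0
```

```bash
python3 - <<'E'
from h import *
jawbar()
E
```

```text
t 28.02 tcp [0.589  0.177  0.0999] y 0.061 tilt z [-0.007 -0.    -1.   ] open 0.307 ff 50.0 F [-5.6 -1.   6.4] q [-0.21  0.9  -0.28  1.7   0.39  0.6  -0.65]
gauge TCP [ -2.3 185.4]
scene jaw 374 [176.8 196.7 204.8] [-48.3  48.8]
scene bar 868 [-130.5  -49.5   19.1] [-17.5  21.2]
top bar 809 [-139.6  -59.6   15.8] [-18.8  20.2]
```

step_arm([
  {"dp": [5,0,0],"twist": [0,0,0],"hand": -0.9},
  {"dp": [8,0,0],"twist": [0,0,0],"hand": -0.9},
  {"dp": [8,0,0],"twist": [0,0,0],"hand": -0.9},
])

```text
clock: 28.5
tool_pos: [0.5888, 0.1811, 0.0999]
eef_rot: [0.686, 0.728, -0.005, -0.001]
contact_force: [-6.2, -5.7, 9.4]
opening: 0.304
finger_force: 50.0
```

```bash
python3 - <<'E'
from h import *
jawbar()
E
```

```text
t 28.5 tcp [0.5888 0.1811 0.0999] y 0.059 tilt z [-0.007 -0.006 -1.   ] open 0.304 ff 50.0 F [-6.2 -5.7  9.4] q [-0.22  0.9  -0.27  1.7   0.39  0.6  -0.66]
gauge TCP [ -2.2 189.6]
scene jaw 271 [180.3 197.8 204.9] [-48.   48.7]
scene bar 870 [-130.3  -50.2   18.2] [-17.4  21.1]
top bar 807 [-159.3  -60.2   15.9] [-18.7  20. ]
```

step_arm([
  {"dp": [0,0,0],"twist": [0,0,0],"hand": 0.5},
  {"dp": [0,0,0],"twist": [0,0,0],"hand": 0.5},
  {"dp": [0,0,0],"twist": [0,0,0],"hand": 0.5},
  {"dp": [0,0,-40],"twist": [0,0,0],"hand": 0.5},
  {"dp": [0,0,-80],"twist": [0,0,0],"hand": 0.5},
], force=40)

```text
clock: 29.22
tool_pos: [0.5911, 0.1858, 0.1802]
eef_rot: [0.685, 0.728, -0.0, -0.002]
contact_force: [0.9, -0.4, 0.5]
opening: 0.749
finger_force: 0.0
```

step_arm([
  {"dp": [-60,0,0],"twist": [0,0,0],"hand": 0.5},
  {"dp": [-120,0,0],"twist": [0,0,0],"hand": 0.5},
  {"dp": [-170,0,0],"twist": [0,0,0],"hand": 0.5},
  {"dp": [-170,0,0],"twist": [0,0,0],"hand": 0.5},
])

```text
clock: 29.72
tool_pos: [0.6018, 0.0092, 0.179]
eef_rot: [0.689, 0.725, -0.002, 0.0]
contact_force: [0.4, 0.6, 0.8]
opening: 0.744
finger_force: 0.0
```

```bash
python3 - <<'E'
from h import *
jawbar()
s,W=cloud()
print("bar",*blobs(W,.06,.071,(.5,.7,-.15,.1),50),sep="\n")
s,W=cloud("scene")
print("bar",*blobs(W,.062,.07,(.5,.7,-.15,.1),50),sep="\n")
delta([.6075,-.0645,.067],.0632)
E
```

```text
t 29.73 tcp [0.6018 0.0092 0.179 ] y 0.051 tilt z [-0.002 -0.003 -1.   ] open 0.744 ff 0.0 F [0.4 0.6 0.8] q [ 0.1   0.78 -0.35  1.71  0.37  0.73 -0.38]
gauge TCP [-0.2 17.1]
scene jaw 405 [179.9 194.  204.9] [-47.6  48.4]
scene bar 772 [-130.4  -42.1   18.7] [-17.2  21.4]
top jaw 338 [176.8 189.5 204.7] [-48.2  47.1]
bar
bar
(array([608.3, -63.7,  64.9]), array([150.7,  41. ], dtype=float32), 1.647, np.int32(755), array([250., 202.]))
dp [-83.5, 0.9, 112.2] twist [[-0.001, -0.004, 0.0], [0.006, -0.002, -3.142]] q7 -0.38
```

step_arm([
  {"dp": [-55,1,10],"twist": [0,0,-0.01],"hand": 0.5},
  {"dp": [-83,1.5,40],"twist": [0,0,-0.01],"hand": 0.5},
  {"dp": [-83,1.5,80],"twist": [0,0,-0.01],"hand": 0.5},
  {"dp": [-83,1.5,80],"twist": [0,0,-0.01],"hand": 0.5},
  {"dp": [-83,1.5,80],"twist": [0,0,-0.01],"hand": 0.5},
])

```text
clock: 30.55
tool_pos: [0.6087, -0.0645, 0.1004]
eef_rot: [0.681, 0.732, 0.001, -0.001]
contact_force: [0.5, 0.5, 0.8]
opening: 0.748
finger_force: 0.0
```

```bash
python3 - <<'E'
from h import *
show(); delta([.608,-.0635,.062],.076)
E
```

```text
t 30.55 tcp [ 0.6087 -0.0645  0.1004] y 0.073 tilt z [-0.     0.003 -1.   ] open 0.748 ff 0.0 F [0.5 0.5 0.8] q [ 0.21  0.9  -0.32  1.72  0.44  0.6  -0.3 ]
dp [0.9, -0.6, 38.4] twist [[-0.0, -0.003, -0.003], [-0.004, 0.0, 3.139]] q7 -0.3
```

step_arm([
  {"dp": [1,-0.5,25],"twist": [0,0,0],"hand": 0.5},
  {"dp": [1,-0.5,38],"twist": [0,0,0],"hand": 0.5},
  {"dp": [1,-0.5,38],"twist": [0,0,0],"hand": -0.6},
  {"dp": [1,-0.5,38],"twist": [0,0,0],"hand": -0.6},
  {"dp": [1,-0.5,38],"twist": [0,0,0],"hand": -0.6},
])

```text
clock: 31.18
tool_pos: [0.6063, -0.0657, 0.0621]
eef_rot: [0.682, 0.731, -0.001, -0.002]
contact_force: [-0.0, 0.2, 2.5]
opening: 0.454
finger_force: 40.0
```

step_arm([
  {"dp": [0,0,0],"twist": [0,0,0],"hand": -0.6},
  {"dp": [0,0,0],"twist": [0,0,0],"hand": -0.6},
  {"dp": [0,0,-30],"twist": [0,0,0],"hand": -0.6},
  {"dp": [0,0,-80],"twist": [0,0,0],"hand": -0.6},
  {"dp": [0,0,-110],"twist": [0,0,0],"hand": -0.6},
])

```text
clock: 31.8
tool_pos: [0.608, -0.0659, 0.1733]
eef_rot: [0.682, 0.732, 0.001, -0.0]
contact_force: [0.1, -0.4, -4.9]
opening: 0.448
finger_force: 40.0
```

```bash
python3 - <<'E'
from h import *
show(); delta([.526,-.3315,.17],3.105-np.pi/2)
E
```

```text
t 31.8 tcp [ 0.608  -0.0659  0.1733] y 0.07 tilt z [ 0.     0.002 -1.   ] open 0.448 ff 40.0 F [ 0.1 -0.4 -4.9] q [ 0.24  0.8  -0.37  1.68  0.39  0.74 -0.25]
dp [-259.2, -100.5, 2.8] twist [[0.002, -0.001, -1.464], [-0.001, -0.002, 1.678]] q7 -0.25
```

step_arm([
  {"dp": [-40,-15,0],"twist": [0,0,-0.17],"hand": -0.6},
  {"dp": [-80,-30,0],"twist": [0,0,-0.34],"hand": -0.6},
  {"dp": [-120,-46,0],"twist": [0,0,-0.51],"hand": -0.6},
  {"dp": [-165,-63,0],"twist": [0,0,-0.68],"hand": -0.6},
  {"dp": [-210,-81,0],"twist": [0,0,-0.85],"hand": -0.6},
])

```text
clock: 32.42
tool_pos: [0.5405, -0.2827, 0.1708]
eef_rot: [0.317, 0.948, 0.0, -0.001]
contact_force: [0.5, -0.7, -3.6]
opening: 0.451
finger_force: 40.0
```

step_arm([
  {"dp": [0,0,0],"twist": [0,0,-0.16],"hand": -0.6},
  {"dp": [0,0,0],"twist": [0,0,-0.32],"hand": -0.6},
  {"dp": [0,0,0],"twist": [0,0,-0.48],"hand": -0.6},
  {"dp": [0,0,0],"twist": [0,0,-0.61],"hand": -0.6},
  {"dp": [0,0,0],"twist": [0,0,-0.61],"hand": -0.6},
])

```text
clock: 33.05
tool_pos: [0.5408, -0.2814, 0.1705]
eef_rot: [0.021, 1.0, 0.001, -0.001]
contact_force: [1.1, 0.8, -3.0]
opening: 0.454
finger_force: 40.0
```

```bash
python3 - <<'E'
from h import *
show(); delta([.526,-.3315,.06],3.105-np.pi/2)
s,W=cloud("top"); cv2.imwrite("pics/t5.png",s["pixels"][:,:,::-1])
E
```

```text
t 33.05 tcp [ 0.5408 -0.2814  0.1705] y 1.528 tilt z [-0.003  0.002 -1.   ] open 0.454 ff 40.0 F [ 1.1  0.8 -3. ] q [ 0.82  0.89 -0.79  1.67  0.77  0.92  1.25]
dp [12.3, -50.9, 110.4] twist [[0.002, -0.003, -0.006], [-0.005, -0.003, 3.136]] q7 1.25
```

View pics/t5.png

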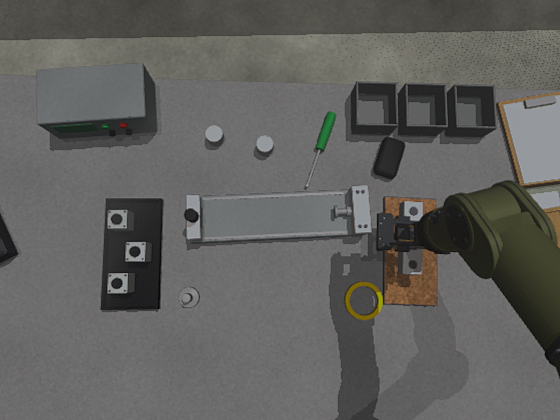

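The top view shows the bar held lengthwise over the cork board around (412,238), the jaw fully open at the left end of the bed (191,215), and the modules in the tray. I'll centre the bar and lower it.

step_arm([
  {"dp": [-3,-51,20],"twist": [0,0,-0.006],"hand": -0.6},
  {"dp": [-3,-51,70],"twist": [0,0,-0.006],"hand": -0.6},
  {"dp": [-3,-51,115],"twist": [0,0,-0.006],"hand": -0.6},
  {"dp": [-3,-51,122],"twist": [0,0,-0.006],"hand": -0.6},
  {"dp": [-3,-51,122],"twist": [0,0,-0.006],"hand": -0.6},
])

```text
clock: 33.72
tool_pos: [0.5427, -0.3318, 0.0498]
eef_rot: [0.017, 1.0, 0.001, -0.001]
contact_force: [0.4, 0.1, -3.4]
opening: 0.447
finger_force: 40.0
```

```bash
python3 - <<'E'
from h import *
show()
E
```

```text
t 33.73 tcp [ 0.5427 -0.3318  0.0498] y 1.536 tilt z [-0.001  0.001 -1.   ] open 0.447 ff 40.0 F [ 0.4  0.1 -3.4] q [ 0.83  1.08 -0.69  1.64  0.92  0.78  1.25]
```

step_arm([
  {"dp": [0,0,4],"twist": [0,0,0],"hand": -0.6},
  {"dp": [0,0,6],"twist": [0,0,0],"hand": -0.6},
  {"dp": [0,0,6],"twist": [0,0,0],"hand": -0.6},
])

```text
clock: 34.1
tool_pos: [0.5422, -0.3321, 0.0436]
eef_rot: [0.017, 1.0, 0.0, -0.001]
contact_force: [0.0, -0.4, -3.6]
opening: 0.45
finger_force: 40.0
```

step_arm([
  {"dp": [0,0,0],"twist": [0,0,0],"hand": 0.5},
  {"dp": [0,0,0],"twist": [0,0,0],"hand": 0.5},
  {"dp": [0,0,0],"twist": [0,0,0],"hand": 0.5},
  {"dp": [0,0,-40],"twist": [0,0,0],"hand": 0.5},
  {"dp": [0,0,-100],"twist": [0,0,0],"hand": 0.5},
])

```text
clock: 34.72
tool_pos: [0.541, -0.3318, 0.1426]
eef_rot: [0.017, 1.0, 0.002, -0.003]
contact_force: [0.2, -0.7, 0.5]
opening: 0.743
finger_force: 0.0
```

step_arm([
  {"dp": [0,50,-50],"twist": [0,0,0],"hand": 0.5},
  {"dp": [0,100,-80],"twist": [0,0,0],"hand": 0.5},
  {"dp": [0,160,-80],"twist": [0,0,0],"hand": 0.5},
  {"dp": [0,200,-80],"twist": [0,0,0],"hand": 0.5},
  {"dp": [0,200,-80],"twist": [0,0,0],"hand": 0.5},
])

```text
clock: 35.35
tool_pos: [0.5497, -0.1277, 0.2244]
eef_rot: [0.013, 1.0, 0.002, -0.0]
contact_force: [-0.1, -0.6, 0.8]
opening: 0.747
finger_force: 0.0
```

```bash
python3 - <<'E'
from h import *
jawbar()
s,W=cloud("scene"); cv2.imwrite("pics/s6.png",s["pixels"][:,:,::-1])
for n in("top","scene"):
    s,W=cloud(n)
    print(n,"bar",*blobs(W,.038,.055,(.38,.68,-.42,-.24),50),sep="\n")
    print("mods",*blobs(W,.045,.07,(.38,.65,.25,.42),100),sep="\n")
E
```

```text
t 35.35 tcp [ 0.5497 -0.1277  0.2244] y 1.544 tilt z [-0.     0.003 -1.   ] open 0.747 ff 0.0 F [-0.1 -0.6  0.8] q [ 0.62  0.77 -0.83  1.77  0.7   0.92  1.02]
gauge TCP [ -60.8 -116.1]
scene jaw 404 [180.2 193.9 204.9] [-48.2  49. ]
top jaw 341 [176.9 189.5 204.7] [-48.2  47.4]
top
bar
mods
(array([583.7, 358.1,  59.9]), array([45.6, 44.5], dtype=float32), 1.6, np.int32(415), array([118., 219.]))
(array([510.5, 312. ,  60. ]), array([44.8, 41.3], dtype=float32), 1.607, np.int32(392), array([136., 251.]))
(array([439.6, 346.9,  59.9]), array([45. , 42.3], dtype=float32), 1.584, np.int32(425), array([119., 283.]))
scene
bar
(array([ 544.2, -330.4,   44.6]), array([152.1,  45.9], dtype=float32), 3.121, np.int32(580), array([217., 141.]))
mods
(array([439.9, 349.5,  58.1]), array([45.9, 44.8], dtype=float32), 0.032, np.int32(675), array([451., 301.]))
(array([510.9, 315. ,  58.1]), array([45.4, 44.3], dtype=float32), 0.027, np.int32(685), array([407., 306.]))
(array([583.5, 360. ,  58.2]), array([45. , 44.6], dtype=float32), 0.025, np.int32(841), array([396., 348.]))
```

View pics/s6.png

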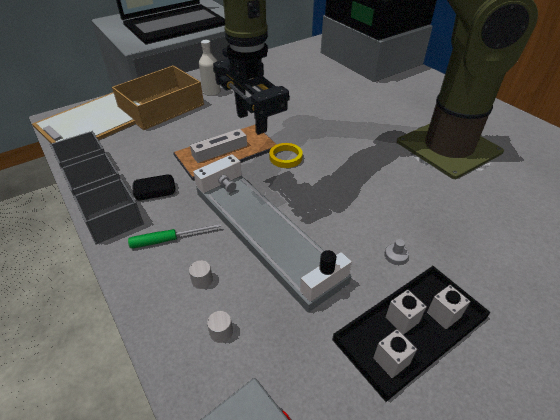

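The scene view shows the bar flat on the cork board at (219,145) and the three modules in the tray, around (420,315). The jaw is at its open stop (326,275), the bystanders are in place and the gripper is clear. I'm handing in.

```bash
python3 -c "
from plant import r
print(r.finish_job())"
```

```text
the job is handed in; nothing more can be done
None
```

The job is handed in, with no verdict returned; by the cameras, all three modules are in the tray, the bar pressed the plunger in about 12 mm for over a second, the jaw is back at its open stop, and the bar lies flat on the cork board.

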